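# Line up a slide-case hinge and hold it for pinning

## Robot

A 6-joint arm with a two-finger parallel gripper is mounted at the origin on the work surface. World frame = base frame: x ahead of the robot, y to its left, z up, the work surface at z = 0. Lengths are in m, angles in rad, forces in N, time in s.
With the tool pointing down it reaches from about 0.3 to 0.85 m from the base axis. Payload 4.2 kg.
Tool frame: the origin (TCP) lies midway between the tips of the shut fingers; the grasp point (between the pads) lies 19 mm behind it; z points along the fingers, y is the line along which they close (so a half turn about z gives the same grasp; the last joint's range is limited). The gripper opens to 91 mm and grips with 3 to 60 N. Pads are 32 mm wide; open, the fingers measure 118 mm over their backs; the gripper's body (76 mm by 178 mm) begins 60 mm behind the grasp point.
Start: joints at [1.194, 0.32, 1.565, -0, 1.257, -0.02], TCP at [0.201, 0.539, 0.214] pointing down, gripper open.
Joint ranges: [-3.11, 3.11], [-0.84, 2.01], [0.21, 2.61], [-1.34, 4.49], [0.05, 2.63], [-2.56, 2.56]. Speed limits (rad/s): [2.57, 2.57, 3.14, 3.14, 3.14, 3.14].

## Interface

Orientations are given as a unit quaternion [x, y, z, w].
In Python, from rig import ctrl gives the robot as it stands.
- The arm moves only by the tool jog_arm, never from a script. Its argument "targets" is text: rows parted by semicolons, each of 7 numbers parted by spaces: the shift along the tool's x, y, z normalised to -1 to 1, where 1 is 0.2 m, then the turn, a rotation vector about the tool's x, y, z normalised to -1 to 1, where 1 is 90 degrees, then the closure, from -1 (fully open) to 1 (shut), so that 0 is half open. In form: x y z wx wy wz grip; .... A call has 1 to 5 rows; each row shifts and turns the commanded pose from where the row before left it, along the tool's axes as they then stand; what a row does not reach is not made up. A row lasts 1/12 s, in which the tool goes at most 41.7 mm and 7.16 degrees, less where a joint would pass 70% of its speed; a pose out of reach is approached as far as the arm can. A call with a number of a shift or a turn outside -1 to 1 is refused whole. A call with a gripper value outside its range is refused whole. The fingers move at their own pace and stop on an object; "newtons" is the grip in N (left out, the last holds). Time passes only in rows, so rows that do not move let the fingers close. It gives the time, the measured TCP pose, the force, the opening and the grip force at its end, in the units of the state.
- ctrl.read_state(): the state, without advancing time (a new reading comes with each control period).
- ctrl.snapshot(name): name is "scene" or "top" or "wrist"; returns the picture (480x640x3 uint8, red, green, blue); there is no depth.
- ctrl.camera_params(name): a dict with "vertical_fov" (degrees; the focal length in pixels is half the picture's height over the tangent of half this angle, whatever the lens; pixels are square), "cx", "cy" (the principal point, pixels), "dist" ([k1, k2, p1, p2, k3] as OpenCV has them; the pictures are not rectified), "origin" and "orientation" of the camera in the world. Camera axes: x right, y up, looking along -z (the intrinsics and any distortion apply to the point x, -y, -z); pixel columns grow to the right and rows downward; lengths in m; the calibration is good to about 2 mm. A picture is of the moment at which its call begins: read the wrist's pose just before it. camera_params takes no time and is no camera call; for the wrist camera it gives the pose at the moment of the call.
- ctrl.job_done(): hands the job in; it is judged then, once.
Trained networks look in the newest picture that a camera, given by its name, has taken for a name from the list of things; names that differ only in an ending like _2 or _b are one class to them, and where a whole thing is asked for, a point or a joint stands for the part that bears it (a point fixed in the world has none). Each returns a list of dicts, best first, with "p" (0 to 1); they miss things now and then, are a little off and sometimes report something else, mostly with a low value. They report only what shows in the picture. A call takes as long as a camera call. They do not tell look-alikes from the thing itself.
- ctrl.masks_of(name, camera): "pixels" (480x640 bool, what is visible of it) and "point" ([column, row] in pixels, amid what is visible of it).
The state is a dict: "t": time; "joints": joint angles; "qd": joint speeds; "joint_torque": joint torques, N m; "position": TCP position; "ee_rot": TCP orientation; "ft_force": force on the tool from outside, world axes, zero at the start; "torque": the same for the moment, N m; "finger_gap": finger opening in m; "gripper_force": force on a finger pad.
Only numpy, scipy, OpenCV 4.12 (cv2) and the standard library are available. Lean on these libraries where they do the work, as an engineer would, in place of code of your own. Each camera call takes 0.05 s, during which the arm holds its last target. There are 200 camera calls.

## Task

Take the mallet and use its face to drive the brass spring pin fully home in the jamb block of the slide case, then stand the mallet back upright on the bench. Then pick up the loose steel hinge leaf by its blue rib and bring it level over the block, with its knuckle down between the block's two knuckles, so that the three knuckle holes line up and a colleague could slide the hinge pin through. Finish while holding the leaf there in the gripper, clear above the block and not resting on it, and leave the two bottles and the tray with its pin where they are.

Things in the scene. Friction and masses are not known exactly. Their poses are not given: they have to be found in the camera images.
- jamb_bore (a point): Centre of the hinge axis on the fixed jamb block, mid-way between its two dark steel knuckles. y = hinge axis (level), z up, x points outward from the block. Each knuckle: tube 20 mm long, 18 mm outside, 10 mm bore, at y = 15 to 35 mm on either side, leaving a 30 mm gap, open above, for the leaf's 24 mm knuckle. The hinge pin is 6 mm thick
- jamb_top (a point): Centre of the flat top of the aluminium jamb block, 50 mm (x) by 90 mm (y), 70 mm above the bench, axes as jamb_bore, which lies 36 mm to +x and 17 mm up. The open grey slide case (115 x 130 mm, 60 mm high) adjoins the block on the -x side
- pin_top (a point): Top centre of the brass spring pin (head 15 mm across) standing upright out of the block, 10 mm to -x of jamb_top (46 mm to -x of the hinge axis), y = 0. It starts 15 to 21 mm above the block's top; fully home it is 1 mm above. Standing proud it keeps the leaf from closing over the block
- pin (a joint): How far the spring pin has been driven down, m: 0 to 0.006 at the start, 0.020 is fully home (hard stop). It slides stiffly (friction about 6 N) and stays where it is driven
- leaf_grip (a point): Centre of the blue grip rib of the loose steel hinge leaf, 32 mm above its underside; the leaf lies flat on the bench at first. Rib 14 mm thick (x), 56 mm long (y), top 19 mm above this point. Plate under it: x = -25 to 21 mm, 90 mm (y), 6 mm thick. x points to its knuckle. About 0.16 kg. Held level with the holes lined up, the plate clears the block's top by 8 mm
- leaf_bore (a point): Centre of the leaf's knuckle: tube 24 mm long along y, 18 mm outside, 10 mm bore, 36 mm to +x of and 23 mm below leaf_grip (9 mm above the underside). Its y axis is the bore's. Lined up, it coincides with jamb_bore, y axes parallel and x the same way (plate over the block)
- mallet_grip (a point): Grip point on the mallet's wooden handle, 52 mm from the head's axis and 42 mm above the striking face. Handle 18 mm wide (y), 22 mm high (z), level along x, head to +x, its end 148 mm from the head's axis. The mallet stands upright on its round striking face. About 0.35 kg
- mallet_face (a point): Centre of the mallet's flat striking face, the underside of its upright orange head (40 mm across, 70 mm high, with a dark band); z points up through the head. 52 mm to +x of and 42 mm below mallet_grip
- stain: Amber bottle, 44 mm across, 95 mm high, origin at the centre of its underside; bystander
- pot: White jar with a red cap, 52 mm across, 60 mm high, origin at the centre of its underside; bystander
- tray: Blue tray 60 x 120 mm, 18 mm high, origin at the centre of its underside; bystander
- hinge_pin: Brass hinge pin, 6 mm thick, 80 mm long along y, lying in the tray, origin at its underside; bystander, left for the colleague
There are look-alikes about, which are no part of the job. Of the things that look like the part that bears leaf_grip, the middle-sized one is meant.

How it is judged:
By the outcome, as a careful person would: the job done as asked, in the order asked, and still so for the second after the job is handed in, while the arm keeps its last pose, push and grip.
It also fails if it takes over 64 s, if anything falls off the work surface, if the arm or the gripper's body presses on something with over 40 N, if the wrist force passes 120 N, or if a joint passes its speed limit or range.

## Working session

There is one attempt and no reset: what is moved stays moved. The work goes in short steps, Python scripts to look and compute and a tool call to move; the robot and the scene stay as the last step left them, time stands still between calls to the robot, and variables do not carry over. Pictures are saved under pics/ and viewed, at most 10 in all, crops included, and the job is handed in when it is done.

Besides the shell and the picture viewer there is one more tool, called by a JSON object that holds its "api" and its "payload". jog_arm: Moves the arm, as the interface text tells. Its arguments: {"type":"object","properties":{"targets":{"type":"string"},"newtons":{"type":"number"}},"required":["targets"]}

```bash
mkdir -p pics; ls
python3 - <<'E'
from rig import ctrl
import cv2,numpy as np
ims=[]
for n in("scene","top"):
    im=ctrl.snapshot(n); cv2.imwrite(f"pics/{n}0.png",im[...,::-1]); p=ctrl.camera_params(n); print(n,p)
    for k in("pin_top","leaf_grip","mallet_grip","stain","pot","tray"):
        try:print(k,[(round(d["p"],2),np.round(d["point"]),int(d["pixels"].sum())) for d in ctrl.masks_of(k,n)])
        except Exception as e:print(k,e)
print(ctrl.read_state())
E
```

```text
pics
scene {'vertical_fov': 56.72091960456877, 'cx': 315.45248760996975, 'cy': 242.6956693555922, 'dist': array([0.00424981, 0.        , 0.        , 0.        , 0.        ]), 'origin': array([1.06571895, 0.03271389, 0.81592585]), 'orientation': array([0.2003246 , 0.19852849, 0.673153  , 0.68360919])}
pin_top [(0.63, array([282., 239.]), 54)]
leaf_grip [(0.89, array([492., 236.]), 1848), (0.69, array([406., 205.]), 391), (0.63, array([418., 243.]), 987), (0.21, array([289., 233.]), 4794)]
mallet_grip [(0.85, array([156., 237.]), 1067)]
stain [(0.79, array([405., 326.]), 739), (0.53, array([157., 244.]), 1023)]
pot [(0.94, array([214., 329.]), 876), (0.54, array([419., 242.]), 987), (0.37, array([286., 344.]), 163)]
tray [(0.58, array([292., 342.]), 1971)]
top {'vertical_fov': 45.94995300696359, 'cx': 324.53511758778797, 'cy': 242.95839205850677, 'dist': array([-0.17843065,  0.        ,  0.        ,  0.        ,  0.        ]), 'origin': array([0.52299893, 0.05971275, 1.35989338]), 'orientation': array([-0.01964494,  0.01907407,  0.70912551, -0.7045504 ])}
pin_top []
leaf_grip [(0.89, a
[... 249 characters left out ...]
9.]), 1356)]
{'t': 0.7, 'joints': array([ 1.19399366e+00,  3.19601554e-01,  1.56448653e+00,  1.13631562e-05,
        1.25739235e+00, -2.00669060e-02]), 'qd': array([ 0.00203088,  0.00114189, -0.00108626, -0.00105405,  0.00041053,
       -0.00081319]), 'joint_torque': array([-7.85326620e-05, -4.12240219e+01, -2.32192004e+01,  7.26237358e-02,
        3.76805069e-02,  2.36265527e-05]), 'position': array([0.20084118, 0.53881051, 0.21398029]), 'ee_rot': array([1.77425308e-01, 9.84134268e-01, 5.60740364e-05, 5.76231234e-06]), 'ft_force': array([-0.84020283,  0.56289272,  0.05093004]), 'torque': array([-0.01207842,  0.0001326 , -0.03994936]), 'gripper_force': 0.0, 'finger_gap': 0.09136577736063262}
```

Run:
```python
import cv2
a=cv2.imread("pics/scene0.png")[160:400,100:560];b=cv2.imread("pics/top0.png")[120:370,120:540]
cv2.imwrite("pics/a.png",cv2.resize(a,(800,417),interpolation=3));cv2.imwrite("pics/b.png",cv2.resize(b,(800,476),interpolation=3))
```

```text
(no output)
```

View pics/a.png

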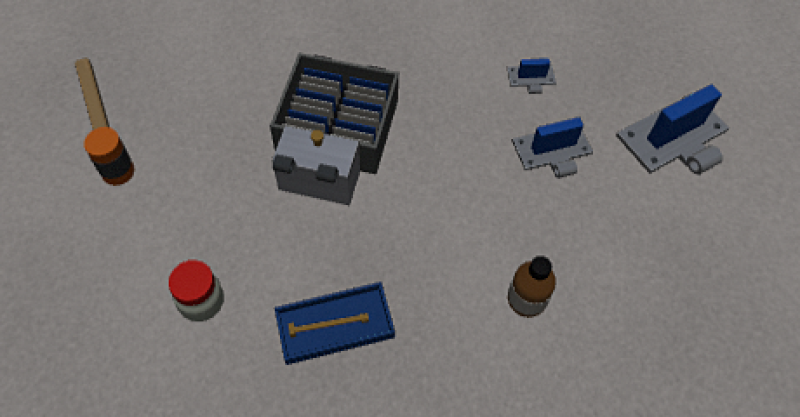

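View pics/b.png

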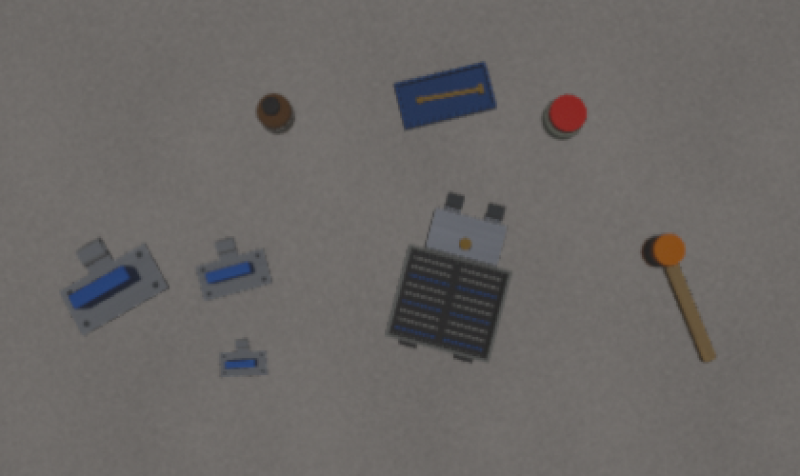

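The top view shows the mallet head at about (471,251), the block with pin at (364,248) and its knuckles at (358,226) and (380,231). There are three leaf-like parts at (176,267) large, (239,264) middle and (246,310) small. I pick the one at (239,264), since it is the middle-sized one and about 90 mm should be ~38 px; I'll confirm this in the measurement.

```bash
cat > h.py <<'E'
import numpy as np,cv2
from rig import ctrl
from scipy.spatial.transform import Rotation as R
from scipy.optimize import least_squares
def K(p):
    f=240/np.tan(np.radians(p["vertical_fov"])/2); return np.array([[f,0,p["cx"]],[0,f,p["cy"]],[0,0,1]])
def hit(p,uv,z):
    u=cv2.undistortPoints(np.array([[uv]],float),K(p),np.array(p["dist"],float))[0,0]
    d=R.from_quat(p["orientation"]).apply([u[0],-u[1],-1]); o=np.array(p["origin"]); return o+d*(z-o[2])/d[2]
def proj(p,X):
    c=R.from_quat(p["orientation"]).inv().apply(np.atleast_2d(X)-p["origin"])*[1,-1,-1]
    return cv2.projectPoints(c,np.zeros(3),np.zeros(3),K(p),np.array(p["dist"],float))[0][:,0]
def pose(x,y,yaw,P): # local pts -> world
    return R.from_euler("z",yaw).apply(np.atleast_2d(P))+[x,y,0]
def fit(obs,x0): # obs: (params, local pts, pixels)
    f=lambda s:np.concatenate([(proj(p,pose(*s,P))-uv).ravel() for p,P,uv in obs])
    r=least_squares(f,x0,loss="soft_l1"); return r.x,np.round(f(r.x),1)
def togo(xyz,yawy,st=None): # tool shift (units of .2m) to xyz and turn about tool z so that tool y lies along world angle yawy (mod pi), tool down
    st=st or ctrl.read_state(); r=R.from_quat(st["ee_rot"]); d=r.inv().apply(np.array(xyz)-st["position"])
    c,s=np.cos(yawy),np.sin(yawy); best=None
    for k in(1,-1):
        y=k*np.array([c,s,0]);z=np.array([0,0,-1.]);T=R.from_matrix(np.c_[np.cross(y,z),y,z])
        w=(r.inv()*T).as_rotvec()
        if best is None or np.linalg.norm(w)<np.linalg.norm(best):best=w
    print("mm",np.round(d*1000,1),"units",np.round(d/.2,3),"rot",np.round(best/(np.pi/2),4),"deg",np.round(np.degrees(best),1),"j6",st["joints"][5])
E
python3 - <<'E'
from h import *
T=ctrl.camera_params("top");S=ctrl.camera_params("scene")
b=lambda u,v:(120+(u+.5)/800*420-.5,120+(v+.5)/476*250-.5)
a=lambda u,v:(100+(u+.5)/800*460-.5,160+(v+.5)/417*240-.5)
h=lambda n,c,z:print(n,np.round(hit(T,b(*c),z),4))
h("head",(669,250),.07);h("hend",(707,358),.053)
h("k1",(454,201),.096);h("k2",(495,212),.096);h("pin",(465,244),.088)
for n,cs in dict(big=[(135,272),(74,304)],mid=[(252,268),(207,277)],small=[(257,364),(225,364)]).items():
    q=[hit(T,b(*c),.051) for c in cs];print(n,np.round(q,4),np.linalg.norm(q[0]-q[1]))
# fits
print("mallet",fit([(T,[[0,0,.07],[-.148,0,.053]],[b(669,250),b(707,358)]),(S,[[0,0,.07],[-.148,0,.053]],[a(101,141),a(83,60)])],[.5,-.2,0]))
P=[[0,.025,.096],[0,-.025,.096],[-.046,0,.088]]
print("block",fit([(T,P,[b(454,201),b(495,212),b(465,244)]),(S,P,[a(326,167),a(284,158),a(318,134)])],[.5,0,0]))
P=[[0,.028,.051],[0,-.028,.051],[.036,0,.018]]
print("leaf",fit([(T,P,[b(207,271),b(251,264),b(226,242)]),(S,P,[a(582,122),a(536,133),a(567,166)])],[.5,.3,0]))
im=cv2.imread("pics/top0.png")[205:335,140:300];cv2.imwrite("pics/c.png",cv2.resize(im,(640,520),interpolation=cv2.INTER_CUBIC))
w=ctrl.camera_params("wrist");s=ctrl.read_state();r=R.from_quat(s["ee_rot"]).inv();print("cam in tool",r.apply(w["origin"]-s["position"]),(r*R.from_quat(w["orientation"])).as_matrix().round(3),w["vertical_fov"])
E
```

```text
head [ 0.5728 -0.2774  0.07  ]
hend [ 0.4402 -0.3278  0.053 ]
k1 [ 0.6314 -0.015   0.096 ]
k2 [ 0.6181 -0.0632  0.096 ]
pin [ 0.581 -0.028  0.088]
big [[0.5508 0.3736 0.051 ]
 [0.5116 0.4505 0.051 ]] 0.08631247539364197
mid [[0.5551 0.2289 0.051 ]
 [0.5443 0.2842 0.051 ]] 0.056326457583047294
small [[0.4383 0.2231 0.051 ]
 [0.4383 0.2623 0.051 ]] 0.03916669777917989
mallet (array([ 0.57717939, -0.27638714,  0.36219872]), array([-0.4, -1.9,  0.4,  0.6,  0. ,  0.3, -0.1, -1.4]))
block (array([ 0.62526222, -0.03885973, -0.26903166]), array([-0.1, -0.2, -0.1, -0.2, -0.6,  0. ,  0.3,  0.3, -0.7, -0.2, -0.4,
       -0.8]))
leaf (array([0.55386212, 0.25811933, 0.23851941]), array([-0.5,  1.9, -0.3, -0.2, -0.3, -0.1, -0.7,  0.5,  0.5, -0.2, -1.3,
        0.6]))
cam in tool [ 0.06625734  0.00023848 -0.17077475] [[ 0.002  0.971  0.239]
 [ 1.    -0.002 -0.001]
 [-0.     0.239 -0.971]] 62.5893668007989
```

View pics/c.png

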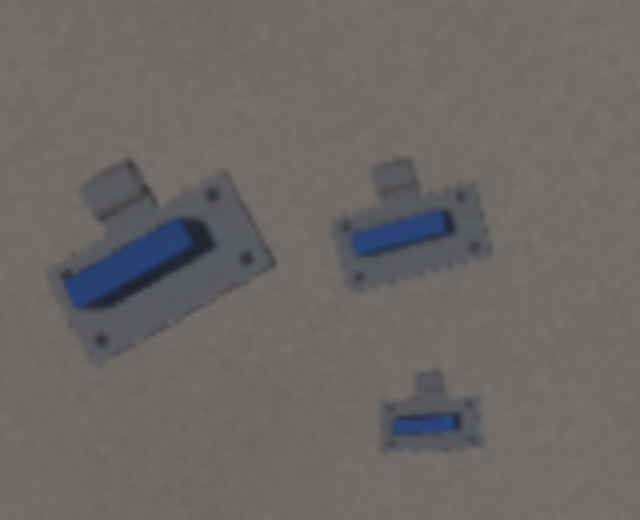

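Crop confirmed: (239,264) has a 56 mm rib, so it is the middle-sized one; the large one measures 86 mm and the small one 39 mm. I'll go on towards the block, for a closer look with the wrist camera.

Run:
```python
from h import *
togo([.55,-.03,.22],.362+np.pi/2)
togo([.55,.23,.22],.238+np.pi/2)
```

```text
mm [-525.8 -411.1   -6.1] units [-2.629 -2.055 -0.03 ] rot [ 1.000e-04  0.000e+00 -4.576e-01] deg [  0.    0.  -41.2] j6 -0.020066905997062172
mm [-435.  -167.4   -6. ] units [-2.175 -0.837 -0.03 ] rot [ 1.000e-04  0.000e+00 -3.786e-01] deg [  0.    0.  -34.1] j6 -0.020066905997062172
```

{"api": "jog_arm", "payload": {"targets": "-.16 -.125 0 0 0 0 -1;-.16 -.125 0 0 0 0 -1;-.16 -.125 0 0 0 0 -1;-.16 -.125 0 0 0 0 -1;-.16 -.125 0 0 0 0 -1"}}

```text
t: 1.12
position: [0.3076, 0.3642, 0.2141]
ee_rot: [0.177, 0.984, 0.0, 0.0]
ft_force: [1.9, 0.1, -0.4]
finger_gap: 0.0909
gripper_force: 0.0
```

{"api": "jog_arm", "payload": {"targets": "-.16 -.125 0 0 0 0 -1;-.16 -.125 0 0 0 0 -1;-.16 -.125 0 0 0 0 -1;-.16 -.125 0 0 0 0 -1;-.16 -.125 0 0 0 0 -1"}}

```text
t: 1.53
position: [0.414, 0.191, 0.2143]
ee_rot: [0.177, 0.984, 0.0, 0.0]
ft_force: [0.3, 0.6, -0.3]
finger_gap: 0.0913
gripper_force: 0.0
```

{"api": "jog_arm", "payload": {"targets": "-.16 -.125 0 0 0 0 -1;-.16 -.125 0 0 0 0 -1;-.16 -.125 0 0 0 0 -1;-.16 -.125 0 0 0 0 -1;-.16 -.125 0 0 0 0 -1"}}

```text
t: 1.95
position: [0.5204, 0.0178, 0.2142]
ee_rot: [0.178, 0.984, 0.0, 0.0]
ft_force: [0.1, 1.1, 0.6]
finger_gap: 0.0912
gripper_force: 0.0
```

{"api": "jog_arm", "payload": {"targets": "-.16 -.13 0 0 0 -.076 -1;0 0 0 0 0 -.076 -1;0 0 0 0 0 -.076 -1;0 0 0 0 0 -.076 -1;0 0 0 0 0 -.076 -1"}}

```text
t: 2.37
position: [0.5403, -0.0158, 0.2138]
ee_rot: [-0.121, 0.993, 0.0, -0.0]
ft_force: [-0.2, 0.0, 0.1]
finger_gap: 0.0911
gripper_force: 0.0
```

{"api": "jog_arm", "payload": {"targets": "0 0 0 0 0 -.076 -1;0 0 0 0 0 0 -1;0 0 0 0 0 0 -1"}}

```text
t: 2.62
position: [0.5403, -0.0153, 0.214]
ee_rot: [-0.176, 0.984, 0.0, 0.0]
ft_force: [-0.2, 0.1, 0.4]
finger_gap: 0.0911
gripper_force: 0.0
```

Run:
```python
from h import *
w=ctrl.camera_params("wrist");s=ctrl.read_state();print(s["position"],s["joints"])
im=ctrl.snapshot("wrist");cv2.imwrite("pics/w1.png",im[...,::-1]);np.save("w1.npy",w,allow_pickle=True)
P=pose(.62526,-.03886,-.269,[[0,.025,.096],[0,-.025,.096],[-.046,0,.088]]);print(proj(w,P))
x,y,yaw=.577,-.276,.362
togo([x-.052*np.cos(yaw),y-.052*np.sin(yaw),.2],yaw+np.pi/2)
```

```text
[ 0.54026818 -0.01529258  0.2139805 ] [-4.96587854e-02  2.65285250e-01  1.64274053e+00  1.39892876e-04
  1.23348942e+00 -1.97528774e+00]
[[276.08335968 332.58309082]
 [223.90059403 298.70257651]
 [283.77063938 268.35708612]]
mm [ 108.2 -257.6   14. ] units [ 0.541 -1.288  0.07 ] rot [ 0.      0.0001 -0.0044] deg [ 0.   0.  -0.4] j6 -1.9754892532858186
```

View pics/w1.png

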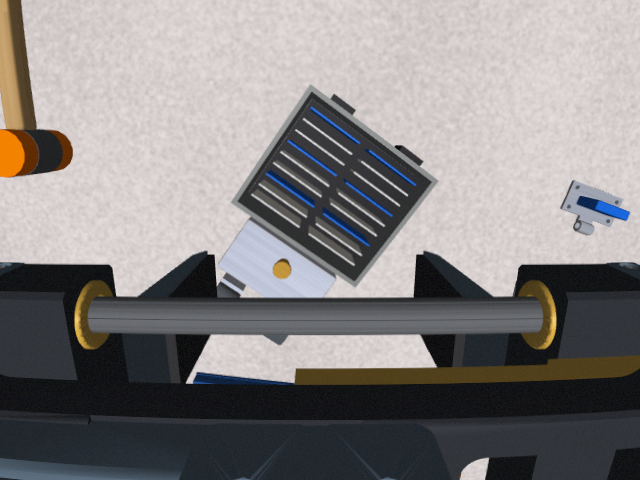

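The wrist view shows the pin at (282,269); my fit predicted (284,268), so the block estimate holds. Now to the mallet.

{"api": "jog_arm", "payload": {"targets": ".077 -.184 0 0 0 0 -1;.077 -.184 0 0 0 0 -1;.077 -.184 0 0 0 0 -1;.077 -.184 0 0 0 0 -1;.077 -.184 0 0 0 0 -1"}}

```text
t: 3.08
position: [0.5323, -0.2162, 0.2141]
ee_rot: [-0.177, 0.984, -0.0, 0.0]
ft_force: [0.6, 0.3, -0.4]
finger_gap: 0.0911
gripper_force: 0.0
```

{"api": "jog_arm", "payload": {"targets": ".077 -.184 0 0 0 0 -1;.077 -.184 0 0 0 0 -1;0 0 0 0 0 0 -1;0 0 0 0 0 0 -1"}}

```text
t: 3.42
position: [0.5291, -0.296, 0.2134]
ee_rot: [-0.175, 0.985, 0.0, -0.0]
ft_force: [0.3, 0.2, 0.7]
finger_gap: 0.0916
gripper_force: 0.0
```

Run:
```python
from h import *
w=ctrl.camera_params("wrist");s=ctrl.read_state();print(s["position"],s["joints"])
im=ctrl.snapshot("wrist");cv2.imwrite("pics/w2.png",im[...,::-1])
print(proj(w,pose(.577,-.2764,.362,[[0,0,.07],[-.052,0,.053],[-.148,0,.053]])))
hsv=cv2.cvtColor(im,cv2.COLOR_RGB2HSV)
m=ctrl.masks_of("mallet_grip","wrist")
for d in m: 
    print(d["p"],d["point"],d["pixels"].sum())
d=m[0]["pixels"]&(hsv[...,0]>12)&(hsv[...,0]<25)&(hsv[...,1]<190)
for v in range(0,300,20):
    u=np.where(d[v])[0]
    if len(u)>5: print(v,u.min(),u.max())
```

```text
[ 0.52910563 -0.29604936  0.21342715] [-5.29313859e-01  3.69798947e-01  1.49001756e+00  4.07468172e-04
  1.28245561e+00 -2.45281245e+00]
[[317.16471602 281.59125585]
 [316.67842303 217.23015496]
 [315.89730729 100.10787045]]
0.9 [312.4, 224.5] 5155
100 304 318
120 301 321
140 303 322
160 302 322
180 303 323
200 304 322
220 305 324
240 306 325
```

View pics/w2.png

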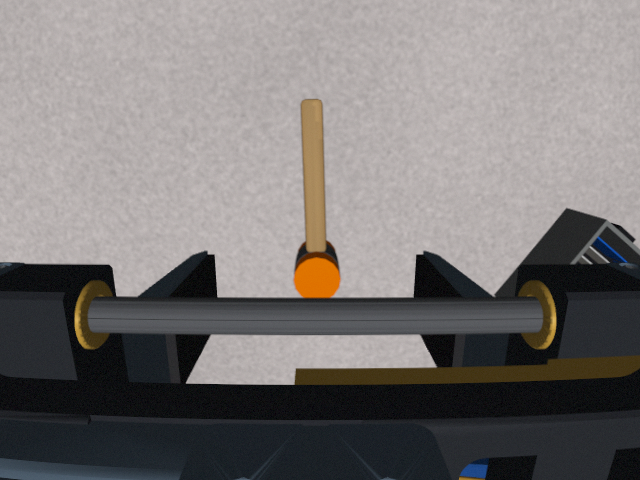

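The mallet head is at (317,278), its handle runs to (312,100), right where expected; refit and descend.

Run:
```python
from h import *
w=ctrl.camera_params("wrist")
v=np.arange(120,241,20)
f,r=fit([(w,[[0,0,.07],[-.148,0,.053]],[(317,278.5),(312,99.5)])],[.577,-.276,.36]);print(f,r)
x,y,yaw=f
togo([x-.052*np.cos(yaw),y-.052*np.sin(yaw),.023],yaw+np.pi/2)
```

```text
[ 0.57601383 -0.27426891  0.38655348] [ 0.   1.5 -0.  -1. ]
mm [1.600e+00 1.000e-01 1.907e+02] units [0.008 0.    0.954] rot [ 0.0007  0.0001 -0.019 ] deg [ 0.1  0.  -1.7] j6 -2.453497882588427
```

{"api": "jog_arm", "payload": {"targets": ".008 0 .2 0 0 -.019 -.4;0 0 .2 0 0 0 -.4;0 0 .2 0 0 0 -.4;0 0 .2 0 0 0 -.4;0 0 .1 0 0 0 -.4", "newtons": 55}}

```text
t: 3.93
position: [0.5257, -0.2913, 0.0297]
ee_rot: [-0.193, 0.981, 0.003, -0.003]
ft_force: [-0.4, 0.7, -0.5]
finger_gap: 0.0644
gripper_force: 0.0
```

{"api": "jog_arm", "payload": {"targets": "0 0 .054 0 0 0 -.4;0 0 0 0 0 0 1;0 0 0 0 0 0 1;0 0 0 0 0 0 1;0 0 0 0 0 0 1"}}

```text
t: 4.35
position: [0.5295, -0.2954, 0.0253]
ee_rot: [-0.193, 0.981, -0.001, 0.002]
ft_force: [0.2, -0.6, 0.3]
finger_gap: 0.0399
gripper_force: 0.0
```

{"api": "jog_arm", "payload": {"targets": "0 0 0 0 0 0 1;0 0 0 0 0 0 1;0 0 0 0 0 0 1"}}

```text
t: 4.6
position: [0.5283, -0.2952, 0.0239]
ee_rot: [-0.193, 0.981, -0.0, 0.001]
ft_force: [0.0, -1.3, 0.7]
finger_gap: 0.0202
gripper_force: 0.5
```

{"api": "jog_arm", "payload": {"targets": "0 0 0 0 0 0 1;0 0 0 0 0 0 1;0 0 0 0 0 0 1;0 0 -.05 0 0 0 1;0 0 -.1 0 0 0 1"}}

```text
t: 5.02
position: [0.5255, -0.2933, 0.0506]
ee_rot: [-0.193, 0.981, 0.003, -0.003]
ft_force: [0.3, -0.0, -3.8]
finger_gap: 0.0181
gripper_force: 54.9
```

{"api": "jog_arm", "payload": {"targets": "0 0 -.18 0 0 0 1;0 0 -.18 0 0 0 1;0 0 -.18 0 0 0 1;0 0 0 0 0 0 1;0 0 0 0 0 0 1"}}

```text
t: 5.43
position: [0.5287, -0.2952, 0.1631]
ee_rot: [-0.193, 0.981, -0.001, 0.001]
ft_force: [-0.7, -0.1, -3.1]
finger_gap: 0.0176
gripper_force: 54.9
```

Run:
```python
from h import *
w=ctrl.camera_params("wrist");s=ctrl.read_state();print(s["position"],s["ft_force"],s["torque"],s["finger_gap"],s["gripper_force"])
im=ctrl.snapshot("wrist");cv2.imwrite("pics/w3.png",im[...,::-1])
T=R.from_quat(s["ee_rot"]);xm=-T.as_matrix()[:,0]; yaw=np.arctan2(xm[1],xm[0]);print("yaw",yaw)
fc=s["position"]+xm*.052; fc[2]=s["position"][2]-.023
print("face",fc,"expect head top px",proj(w,fc+[0,0,.07]),proj(w,s["position"]+[0,0,.03]-xm*.096))
hsv=cv2.cvtColor(im,cv2.COLOR_RGB2HSV)
o=((hsv[...,0]<18)&(hsv[...,1]>200)&(hsv[...,2]>200)).astype(np.uint8);n,l,st,c=cv2.connectedComponentsWithStats(o);i=1+st[1:,4].argmax();print("orange",c[i],st[i])
pin=np.array([.62526,-.03886,0])-.046*np.array([np.cos(-.269),np.sin(-.269),0])
t=pin-xm*.052;togo([t[0],t[1],.16],yaw+np.pi/2)
```

```text
[ 0.5286866  -0.29519911  0.16313861] [-0.69594968 -0.05022724 -3.06121228] [0.04827848 0.13299269 0.00208812] 0.01758499884315723 54.91905212402344
yaw 0.38780924621969415
face [ 0.57682494 -0.27553478  0.14013861] expect head top px [[314.56759597 455.85127004]] [[315.54779121  47.83160409]]Traceback (most recent call last):
  File "<stdin>", line 8, in <module>
ValueError: attempt to get argmax of an empty sequence
```

Run:
```python
from h import *
s=ctrl.read_state()
xm=-R.from_quat(s["ee_rot"]).as_matrix()[:,0];yaw=np.arctan2(xm[1],xm[0])
pin=np.array([.62526,-.03886,0])-.046*np.array([np.cos(-.269),np.sin(-.269),0])
t=pin-xm*.052;print(pin,t);togo([t[0],t[1],.15],yaw+np.pi/2)
```

```text
[ 0.58091429 -0.02663469  0.        ] [ 5.32776691e-01 -4.63011620e-02  3.80942507e-05]
mm [-98.9 227.6  11. ] units [-0.494  1.138  0.055] rot [ 0.0007 -0.0005 -0.    ] deg [ 0.1 -0.  -0. ] j6 -2.4869479644731367
```

{"api": "jog_arm", "payload": {"targets": "-.07 .162 0 0 0 0 1;-.07 .162 0 0 0 0 1;-.07 .162 0 0 0 0 1;-.07 .162 0 0 0 0 1;-.07 .162 0 0 0 0 1"}}

```text
t: 5.9
position: [0.5293, -0.1164, 0.1582]
ee_rot: [-0.192, 0.981, 0.001, -0.003]
ft_force: [0.1, -0.5, -2.5]
finger_gap: 0.0176
gripper_force: 54.9
```

{"api": "jog_arm", "payload": {"targets": "-.07 .162 0 0 0 0 1;-.074 .166 0 0 0 0 1;0 0 .05 0 0 0 1;0 0 0 0 0 0 1;0 0 0 0 0 0 1"}}

```text
t: 6.32
position: [0.5317, -0.0468, 0.1489]
ee_rot: [-0.193, 0.981, 0.001, -0.003]
ft_force: [0.2, -0.7, -2.6]
finger_gap: 0.0178
gripper_force: 54.9
```

Run:
```python
from h import *
s=ctrl.read_state();print(s["position"],s["ft_force"])
xm=-R.from_quat(s["ee_rot"]).as_matrix()[:,0];f=s["position"]+xm*.052;print("face",f[:2],s["position"][2]-.023)
im=[ctrl.snapshot(n) for n in("scene","top")]
S=ctrl.camera_params("scene");f[2]=s["position"][2]-.023
print(proj(S,[f,f+[0,0,.07],[.5809,-.0266,.088]]),proj(ctrl.camera_params("top"),[f+[0,0,.07]]))
a=cv2.resize(im[0][170:320,200:380],(540,450),interpolation=cv2.INTER_CUBIC);cv2.imwrite("pics/d.png",a[...,::-1])
```

```text
[ 0.53171325 -0.04683638  0.14886789] [ 0.15822134 -0.65740732 -2.59709767]
face [ 0.57983584 -0.02713501] 0.12586789086041436
[[280.69424534 224.60584156]
 [278.01429605 201.76136584]
 [282.25161615 236.12865919]] [[367.05810242 246.06278168]]
```

View pics/d.png

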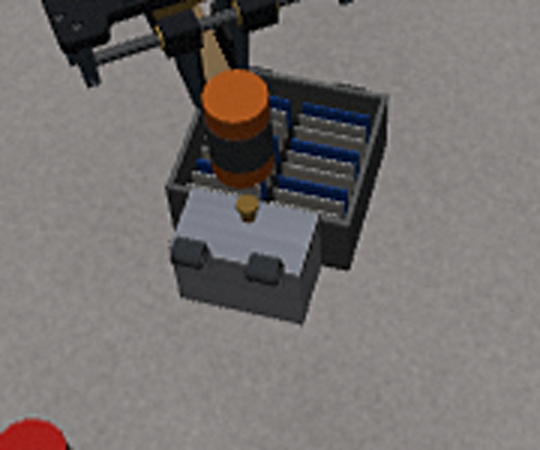

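The mallet head (279,202) is right above the pin (282,237) as predicted. Driving down.

{"api": "jog_arm", "payload": {"targets": ".0 0 .08 0 0 0 1;0 0 .06 0 0 0 1;0 0 .02 0 0 0 1;0 0 .02 0 0 0 1;0 0 .02 0 0 0 1"}}

```text
t: 6.83
position: [0.5339, -0.0476, 0.1112]
ee_rot: [-0.192, 0.981, -0.0, 0.0]
ft_force: [-0.1, 0.8, -2.3]
finger_gap: 0.018
gripper_force: 54.9
```

{"api": "jog_arm", "payload": {"targets": "0 0 .02 0 0 0 1;0 0 .02 0 0 0 1;0 0 .02 0 0 0 1;0 0 .01 0 0 0 1;0 0 0 0 0 0 1"}}

```text
t: 7.25
position: [0.534, -0.0471, 0.0972]
ee_rot: [-0.193, 0.981, -0.0, 0.001]
ft_force: [-0.3, -1.5, -0.8]
finger_gap: 0.0173
gripper_force: 54.9
```

{"api": "jog_arm", "payload": {"targets": "0 0 .01 0 0 0 1;0 0 .01 0 0 0 1;0 0 .005 0 0 0 1;0 0 0 0 0 0 1"}}

```text
t: 7.58
position: [0.534, -0.0471, 0.0943]
ee_rot: [-0.193, 0.981, -0.0, 0.001]
ft_force: [-6.7, -3.4, 15.3]
finger_gap: 0.0176
gripper_force: 55.0
```

{"api": "jog_arm", "payload": {"targets": "0 0 .01 0 0 0 1;0 0 .01 0 0 0 1;0 0 0 0 0 0 1"}}

```text
t: 7.83
position: [0.5328, -0.0478, 0.0915]
ee_rot: [-0.193, 0.981, -0.001, -0.0]
ft_force: [-10.5, -6.1, 24.7]
finger_gap: 0.0179
gripper_force: 55.0
```

{"api": "jog_arm", "payload": {"targets": "0 0 -.05 0 0 0 1;0 0 -.14 0 0 0 1;0 0 -.16 0 0 0 1;0 0 0 0 0 0 1"}}

```text
t: 8.17
position: [0.5373, -0.0464, 0.1633]
ee_rot: [-0.193, 0.981, -0.001, 0.006]
ft_force: [0.2, 0.7, -1.1]
finger_gap: 0.0178
gripper_force: 55.0
```

{"api": "jog_arm", "payload": {"targets": ".07 -.162 0 0 0 0 1;.07 -.162 0 0 0 0 1;.07 -.162 0 0 0 0 1;.07 -.162 0 0 0 0 1;.07 -.162 0 0 0 0 1"}}

```text
t: 8.58
position: [0.5295, -0.2239, 0.1566]
ee_rot: [-0.193, 0.981, 0.001, -0.0]
ft_force: [0.9, 0.0, -2.9]
finger_gap: 0.0177
gripper_force: 55.0
```

{"api": "jog_arm", "payload": {"targets": ".07 -.162 0 0 0 0 1;.07 -.162 0 0 0 0 1;0 0 0 0 0 0 1;0 0 0 0 0 0 1"}}

```text
t: 8.92
position: [0.528, -0.2948, 0.1562]
ee_rot: [-0.191, 0.982, 0.001, -0.001]
ft_force: [0.2, 0.6, -2.4]
finger_gap: 0.0174
gripper_force: 55.0
```

Run:
```python
from h import *
s=ctrl.read_state();print(s["position"],s["ft_force"],s["ee_rot"])
im=ctrl.snapshot("scene");S=ctrl.camera_params("scene");cv2.imwrite("pics/s5.png",im[...,::-1])
print("pin px at home/at .088",proj(S,[[.5809,-.0266,.071],[.5809,-.0266,.085]]))
xm=-R.from_quat(s["ee_rot"]).as_matrix()[:,0];f=s["position"]+xm*.052;f[2]-=.023
print("face/top/handle end",proj(S,[f,f+[0,0,.07],f+[0,0,.042]-xm*.148]))
a=cv2.resize(im[200:270,240:320],(400,350),interpolation=cv2.INTER_CUBIC)
b=cv2.resize(im[130:270,100:240],(400,350),interpolation=cv2.INTER_CUBIC)
b=cv2.resize(im[140:260,110:247],(400,350),interpolation=cv2.INTER_CUBIC)
cv2.imwrite("pics/e.png",np.hstack([a,b])[...,::-1])
```

```text
[ 0.52802145 -0.29479265  0.15617117] [ 0.23731239  0.64150186 -2.44673782] [-1.91198186e-01  9.81550494e-01  1.25701508e-03 -5.49667102e-04]
pin px at home/at .088 [[282.80067902 240.83868068]
 [282.34981336 236.97100374]]
face/top/handle end [[148.52592099 222.53880784]
 [135.80654422 199.35123698]
 [126.49843043 153.59124459]]
```

View pics/e.png

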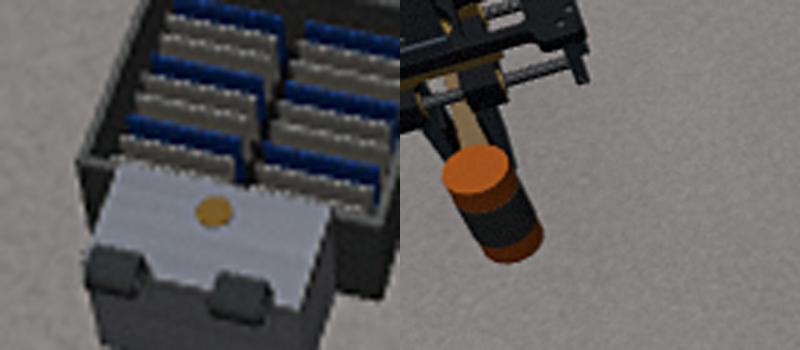

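The pin sits flush at (283,242), at home height as predicted. The mallet still hangs upright with its head top at (136,198). I'll set it down.

{"api": "jog_arm", "payload": {"targets": "0 0 .16 0 0 0 1;0 0 .16 0 0 0 1;0 0 .16 0 0 0 1;0 0 .1 0 0 0 1;0 0 .03 0 0 0 1"}}

```text
t: 9.38
position: [0.526, -0.2903, 0.0318]
ee_rot: [-0.193, 0.981, 0.003, -0.003]
ft_force: [-0.2, -0.3, -2.6]
finger_gap: 0.0179
gripper_force: 55.0
```

{"api": "jog_arm", "payload": {"targets": "0 0 .015 0 0 0 1;0 0 .015 0 0 0 1;0 0 .01 0 0 0 1;0 0 0 0 0 0 1"}}

```text
t: 9.72
position: [0.5293, -0.2939, 0.0292]
ee_rot: [-0.193, 0.981, -0.001, 0.001]
ft_force: [-0.7, 0.2, -3.6]
finger_gap: 0.018
gripper_force: 55.0
```

{"api": "jog_arm", "payload": {"targets": "0 0 .01 0 0 0 1;0 0 .01 0 0 0 1;0 0 0 0 0 0 1"}}

```text
t: 9.97
position: [0.5285, -0.2939, 0.0243]
ee_rot: [-0.193, 0.981, -0.0, 0.0]
ft_force: [-0.9, -0.4, -3.3]
finger_gap: 0.0177
gripper_force: 55.0
```

{"api": "jog_arm", "payload": {"targets": "0 0 .01 0 0 0 1;0 0 0 0 0 0 1;0 0 0 0 0 0 1"}}

```text
t: 10.22
position: [0.5284, -0.2938, 0.022]
ee_rot: [-0.193, 0.981, 0.0, -0.0]
ft_force: [-0.1, -0.5, -2.4]
finger_gap: 0.0178
gripper_force: 55.0
```

{"api": "jog_arm", "payload": {"targets": "0 0 .01 0 0 0 1;0 0 0 0 0 0 1;0 0 0 0 0 0 1"}}

```text
t: 10.47
position: [0.5285, -0.294, 0.0217]
ee_rot: [-0.193, 0.981, -0.0, 0.0]
ft_force: [-2.8, 1.8, 5.2]
finger_gap: 0.0177
gripper_force: 55.0
```

{"api": "jog_arm", "payload": {"targets": "0 0 .01 0 0 0 1;0 0 0 0 0 0 1;0 0 0 0 0 0 1"}}

```text
t: 10.72
position: [0.5285, -0.294, 0.0215]
ee_rot: [-0.193, 0.981, -0.0, 0.0]
ft_force: [-7.9, 1.7, 16.7]
finger_gap: 0.0174
gripper_force: 55.0
```

{"api": "jog_arm", "payload": {"targets": "0 0 -.008 0 0 0 1;0 0 0 0 0 0 1;0 0 0 0 0 0 .4;0 0 0 0 0 0 .3;0 0 0 0 0 0 .2"}}

```text
t: 11.13
position: [0.5289, -0.294, 0.0197]
ee_rot: [-0.193, 0.981, -0.0, 0.0]
ft_force: [0.3, -0.0, -0.3]
finger_gap: 0.0344
gripper_force: 0.0
```

{"api": "jog_arm", "payload": {"targets": "0 0 0 0 0 0 .1;0 0 0 0 0 0 -.2;0 0 0 0 0 0 -.2;0 0 -.05 0 0 0 -.2;0 0 -.15 0 0 0 -.2"}}

```text
t: 11.55
position: [0.5257, -0.2922, 0.0565]
ee_rot: [-0.193, 0.981, 0.003, -0.004]
ft_force: [0.0, -1.3, -1.0]
finger_gap: 0.0548
gripper_force: 0.0
```

{"api": "jog_arm", "payload": {"targets": "0 0 -.2 0 0 0 -.2;0 0 -.2 0 0 0 -.2;0 0 -.2 0 0 0 -.2;0 0 -.15 0 0 0 -.2;0 0 0 0 0 0 -.2"}}

```text
t: 11.97
position: [0.5317, -0.2957, 0.2184]
ee_rot: [-0.193, 0.981, -0.005, 0.006]
ft_force: [1.5, -0.8, 0.2]
finger_gap: 0.0546
gripper_force: 0.0
```

Run:
```python
from h import *
s=ctrl.read_state();print(s["position"],s["ft_force"],s["joints"],s["finger_gap"])
w=ctrl.camera_params("wrist");im=ctrl.snapshot("wrist")
print(proj(w,pose(.5765,-.2745,.387,[[0,0,.07],[-.148,0,.053]])))
hsv=cv2.cvtColor(im,cv2.COLOR_RGB2HSV)
for d in ctrl.masks_of("mallet_grip","wrist"):
    print(d["p"],d["point"],d["pixels"].sum(),np.where(d["pixels"].any(1))[0][[0,-1]])
    if d["p"]>.5:
        o=d["pixels"]&(hsv[...,1]>200)&(hsv[...,2]>200);v,u=np.where(o);print("top",u.min(),u.max(),v.min(),v.max())
ctrl.snapshot("scene")
S=ctrl.camera_params("scene")
for d in ctrl.masks_of("mallet_grip","scene"): print(d["p"],d["point"],d["pixels"].sum(),np.where(d["pixels"].any(1))[0][[0,-1]],np.where(d["pixels"].any(0))[0][[0,-1]])
x,y,yaw=.5539,.2581,.22
togo([x-.03,y,.22],yaw+np.pi/2)
```

```text
[ 0.53170806 -0.29571664  0.21842659] [ 1.46692942 -0.78463571  0.20275871] [-5.26485953e-01  3.61768188e-01  1.48975522e+00  3.80626833e-05
  1.27472300e+00 -2.48510775e+00] 0.05455099310382517
[[320.34858367 275.33839743]
 [321.3952308   95.70918714]]
0.76 [317.4, 221.1] 5221 [ 97 295]
top 299 343 253 295
0.73 [158.9, 240.3] 1035 [194 266] [145 178]
mm [-205.   512.   -10.6] units [-1.025  2.56  -0.053] rot [ 0.0011 -0.0009  0.1068] deg [ 0.1 -0.1  9.6] j6 -2.4850840183964285
```

Mallet stands upright where it was (head top at (321,274), handle end row 97). Now over to the leaf; then turn the wrist so that the camera is on the hinge side.

{"api": "jog_arm", "payload": {"targets": "-.073 .183 0 0 0 0 -.5;-.073 .183 0 0 0 0 -.5;-.073 .183 0 0 0 0 -.5;-.073 .183 0 0 0 0 -.5;-.073 .183 0 0 0 0 -.5"}}

```text
t: 12.58
position: [0.5254, -0.095, 0.2077]
ee_rot: [-0.192, 0.981, 0.001, -0.002]
ft_force: [-0.1, 0.1, -1.2]
finger_gap: 0.0681
gripper_force: 0.0
```

{"api": "jog_arm", "payload": {"targets": "-.073 .183 0 0 0 0 -.5;-.073 .183 0 0 0 0 -.5;-.073 .183 0 0 0 0 -.5;-.073 .183 0 0 0 0 -.5;-.073 .183 0 0 0 0 -.5"}}

```text
t: 13.0
position: [0.5238, 0.1019, 0.2079]
ee_rot: [-0.193, 0.981, 0.0, -0.002]
ft_force: [0.1, -0.3, 0.2]
finger_gap: 0.0686
gripper_force: 0.0
```

{"api": "jog_arm", "payload": {"targets": "-.073 .183 0 0 0 0 -.5;-.073 .183 0 0 0 0 -.5;-.073 .183 0 0 0 0 -.5;-.073 .183 0 0 0 0 -.5;0 0 0 0 0 .078 -.5"}}

```text
t: 13.42
position: [0.5227, 0.264, 0.2073]
ee_rot: [-0.134, 0.991, 0.001, -0.002]
ft_force: [0.7, -0.1, -0.1]
finger_gap: 0.0683
gripper_force: 0.0
```

{"api": "jog_arm", "payload": {"targets": "0 0 0 0 0 .078 -.5;0 0 0 0 0 .078 -.5;0 0 0 0 0 .078 -.5;0 0 0 0 0 .078 -.5;0 0 0 0 0 .078 -.5"}}

```text
t: 13.83
position: [0.523, 0.2574, 0.2075]
ee_rot: [0.176, 0.984, -0.001, -0.002]
ft_force: [-0.5, 0.9, -0.0]
finger_gap: 0.0683
gripper_force: 0.0
```

{"api": "jog_arm", "payload": {"targets": "0 0 0 0 0 .078 -.5;0 0 0 0 0 .078 -.5;0 0 0 0 0 .078 -.5;0 0 0 0 0 .078 -.5;0 0 0 0 0 .078 -.5"}}

```text
t: 14.25
position: [0.523, 0.2573, 0.2076]
ee_rot: [0.464, 0.886, -0.002, -0.001]
ft_force: [-0.0, 0.2, 0.2]
finger_gap: 0.0685
gripper_force: 0.0
```

{"api": "jog_arm", "payload": {"targets": "0 0 0 0 0 .078 -.5;0 0 0 0 0 .078 -.5;0 0 0 0 0 .078 -.5;0 0 0 0 0 .078 -.5;0 0 0 0 0 .078 -.5"}}

```text
t: 14.67
position: [0.523, 0.2573, 0.2075]
ee_rot: [0.71, 0.704, -0.002, -0.001]
ft_force: [-0.5, -0.4, 0.1]
finger_gap: 0.0686
gripper_force: 0.0
```

{"api": "jog_arm", "payload": {"targets": "0 0 0 0 0 .078 -.5;0 0 0 0 0 .078 -.5;0 0 0 0 0 .078 -.5;0 0 0 0 0 .078 -.5;0 0 0 0 0 .078 -.5"}}

```text
t: 15.08
position: [0.523, 0.2573, 0.2076]
ee_rot: [0.889, 0.457, -0.002, -0.0]
ft_force: [0.1, 0.3, 0.4]
finger_gap: 0.0683
gripper_force: 0.0
```

{"api": "jog_arm", "payload": {"targets": "0 0 0 0 0 .078 -.5;0 0 0 0 0 .078 -.5;0 0 0 0 0 .078 -.5;0 0 0 0 0 .078 -.5;0 0 0 0 0 .078 -.5"}}

```text
t: 15.5
position: [0.523, 0.2574, 0.2076]
ee_rot: [0.986, 0.168, -0.002, 0.001]
ft_force: [0.5, -0.2, -0.1]
finger_gap: 0.0683
gripper_force: 0.0
```

{"api": "jog_arm", "payload": {"targets": "0 0 0 0 0 .078 -.5;0 0 0 0 0 0 -.5;0 0 0 0 0 0 -.5"}}

```text
t: 15.75
position: [0.5233, 0.2575, 0.2082]
ee_rot: [0.994, 0.112, -0.001, 0.0]
ft_force: [-0.5, 0.3, -0.6]
finger_gap: 0.0686
gripper_force: 0.0
```

Run:
```python
from h import *
s=ctrl.read_state();print(s["position"],s["joints"],s["finger_gap"])
w=ctrl.camera_params("wrist");im=ctrl.snapshot("wrist");cv2.imwrite("pics/w6.png",im[...,::-1])
print(proj(w,pose(.5539,.2581,.22,[[0,.028,.051],[0,-.028,.051],[.036,.012,.018],[.036,-.012,.018]])))
togo([.5539,.2581,.22],.22+np.pi/2)
```

```text
[0.52327397 0.25750533 0.20819051] [4.37543127e-01 3.37783904e-01 1.55227099e+00 8.76116078e-05
 1.25467076e+00 1.78391113e+00] 0.06857784736168822
[[288.24020202 183.98222583]
 [355.67554524 184.42345994]
 [308.25370211 139.53453167]
 [335.15550389 139.72453626]]
mm [ 29.8   6.3 -11.6] units [ 0.149  0.031 -0.058] rot [0.0003 0.0016 0.0026] deg [0.  0.1 0.2] j6 1.7841493876236538
```

View pics/w6.png

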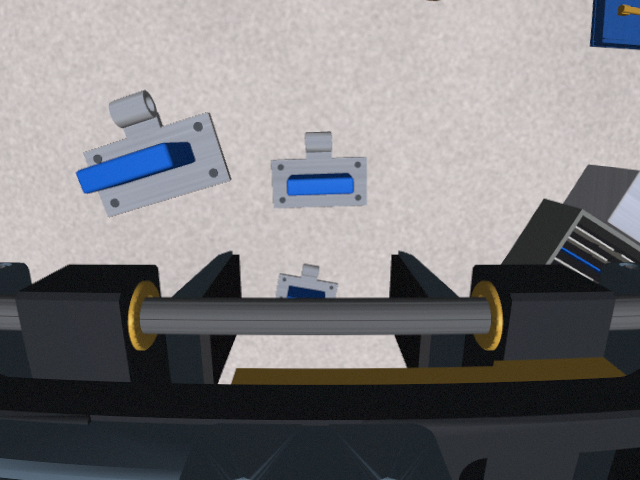

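The wrist picture shows the three leaves: large (150,160), middle (320,183) and small (307,283). The middle one has its rib at (320,185) and its knuckle at (318,142), and matches the fit. I'll grip the rib lengthwise, because that leaves the hinge side in view of the camera.

Run:
```python
from h import *
w=ctrl.camera_params("wrist");im=cv2.imread("pics/w6.png")[120:215,260:380]
hsv=cv2.cvtColor(im,cv2.COLOR_BGR2HSV)
b=(hsv[...,0]>100)&(hsv[...,0]<130)&(hsv[...,1]>150)
for v in range(0,95,2):
    u=np.where(b[v])[0]
    if len(u)>8:print(v+120,u.min()+260,u.max()+260,hsv[v,60,2])
# whole silhouette: plate+knuckle darker than floor
g=(cv2.cvtColor(im,cv2.COLOR_BGR2LAB)[...,2]<126)
for v in range(0,95,3):
    u=np.where(g[v])[0]
    if len(u)>8:print("g",v+120,u.min()+260,u.max()+260)
def fr(x,y,yaw):
    return proj(w,pose(x,y,yaw,[[-.007,.028,.051],[.007,.028,.051],[.007,-.028,.051],[-.007,-.028,.051],[-.025,.045,.006],[.021,.045,.006],[.021,-.045,.006],[-.025,-.045,.006],[.045,0,.009]])).round(1)
print(fr(.5539,.2581,.22))
```

```text
174 314 348 81
176 290 350 73
178 289 352 134
180 288 352 214
182 287 352 221
184 287 352 221
186 287 352 220
188 287 352 219
190 287 352 218
192 287 352 212
194 288 314 161
g 135 305 331
g 138 305 331
g 141 305 331
g 144 306 331
g 147 306 331
g 153 306 331
g 156 306 331
g 159 292 366
g 162 271 366
g 165 271 366
g 168 272 366
g 171 272 366
g 174 272 366
g 177 272 366
g 180 272 366
g 183 272 366
g 186 273 366
g 189 273 366
g 192 273 366
g 195 273 366
g 198 273 366
g 201 274 366
g 204 274 366
g 207 274 300
[[288.4 192.6]
 [288.3 175.8]
 [355.9 176.3]
 [355.5 193.1]
 [273.9 204.9]
 [273.  156.1]
 [369.6 156.7]
 [367.9 205.5]
 [321.7 129.8]]
```

Run:
```python
from h import *
w=ctrl.camera_params("wrist")
P=[[-.007,.028,.051],[.007,.028,.051],[.007,-.028,.051],[-.007,-.028,.051],[-.025,.045,.006],[.021,.045,.006],[.021,-.045,.006],[-.025,-.045,.006]]
uv=[(287,194.5),(287.5,178.5),(352.7,178),(352.7,193.7),(274,208),(271,160.5),(366.8,158),(366.8,206.3)]
f,r=fit([(w,P,uv)],[.554,.258,.22]);print(f,r.reshape(-1,2).tolist())
togo([f[0],f[1],.013],f[2]+np.pi/2)
```

```text
[0.55174719 0.25926995 0.24564315] [[-0.3, 1.2], [-1.4, 0.4], [1.0, -0.4], [1.0, 0.7], [-1.1, -0.0], [-0.2, -1.1], [0.5, -0.5], [0.0, -0.1]]
mm [ 28.5   4.6 195.4] units [0.142 0.023 0.977] rot [ 0.0003  0.0016 -0.0137] deg [ 0.   0.1 -1.2] j6 1.7841493876236538
```

{"api": "jog_arm", "payload": {"targets": ".145 .023 0 0 -.0016 -.0125 -.75;0 0 .19 0 0 0 -.75;0 0 .19 0 0 0 -.75;0 0 .19 0 0 0 -.75;0 0 0 0 0 0 -.75", "newtons": 45}}

```text
t: 16.22
position: [0.5476, 0.2571, 0.0878]
ee_rot: [0.993, 0.121, -0.009, 0.003]
ft_force: [-1.0, -0.1, -1.2]
finger_gap: 0.0794
gripper_force: 0.0
```

Run:
```python
from h import *
w=ctrl.camera_params("wrist");im=ctrl.snapshot("wrist");cv2.imwrite("pics/w7.png",im[120:470,100:540,::-1])
togo([.5525,.2590,.015],.243+np.pi/2)
print(proj(w,pose(.5525,.259,.243,[[.007,.028,.051],[.007,-.028,.051],[.045,.012,.009],[.045,-.012,.009]])))
```

```text
mm [ 3.6 -0.2 76.8] units [ 0.018 -0.001  0.384] rot [ 0.0011  0.008  -0.0003] deg [ 0.1  0.7 -0. ] j6 1.7477775386575305
[[261.51422035 241.52605875]
 [364.50982093 241.61518622]
 [293.89735809 164.43580692]
 [332.43431426 164.49025659]]
```

View pics/w7.png

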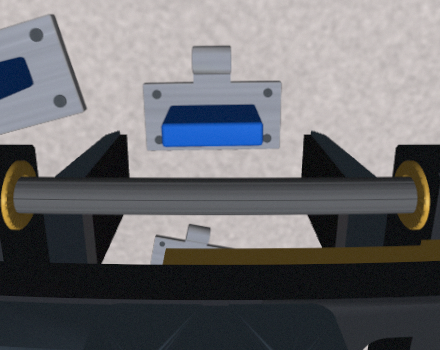

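The rib's front-top edge spans (262..363, 242) and the knuckle edge (292..331, 165), which match the prediction within about 1 px. Descend and grip.

{"api": "jog_arm", "payload": {"targets": ".008 0 .1 0 0 0 -.75;0 0 .1 0 0 0 -.75;0 0 .1 0 0 0 -.75;0 0 .08 0 0 0 -.75;0 0 0 0 0 0 -.75"}}

```text
t: 16.68
position: [0.554, 0.2599, 0.0193]
ee_rot: [0.993, 0.121, -0.002, 0.0]
ft_force: [-0.2, -0.5, 0.1]
finger_gap: 0.0795
gripper_force: 0.0
```

{"api": "jog_arm", "payload": {"targets": "0 0 0 0 0 0 -.75;0 0 0 0 0 0 -.75"}}

```text
t: 16.85
position: [0.5561, 0.2608, 0.0223]
ee_rot: [0.993, 0.12, 0.001, -0.001]
ft_force: [0.0, 0.2, -0.5]
finger_gap: 0.0797
gripper_force: 0.0
```

Run:
```python
from h import *
togo([.5525,.2590,.015],.243+np.pi/2)
```

```text
mm [-4.   0.9  7.2] units [-0.02   0.004  0.036] rot [-0.0006 -0.0012 -0.001 ] deg [-0.1 -0.1 -0.1] j6 1.74839673511542
```

{"api": "jog_arm", "payload": {"targets": "-.02 .004 .036 0 0 0 -.75;0 0 0 0 0 0 -.75;0 0 0 0 0 0 -.75;0 0 0 0 0 0 -.75"}}

```text
t: 17.18
position: [0.5508, 0.2583, 0.013]
ee_rot: [0.993, 0.12, -0.001, -0.0]
ft_force: [0.2, -0.1, -0.1]
finger_gap: 0.0795
gripper_force: 0.0
```

{"api": "jog_arm", "payload": {"targets": "0 0 0 0 0 0 1;0 0 0 0 0 0 1;0 0 0 0 0 0 1;0 0 0 0 0 0 1;0 0 0 0 0 0 1"}}

```text
t: 17.6
position: [0.5508, 0.2584, 0.0126]
ee_rot: [0.993, 0.12, -0.001, -0.0]
ft_force: [-0.9, 0.8, 0.2]
finger_gap: 0.0557
gripper_force: 45.0
```

{"api": "jog_arm", "payload": {"targets": "0 0 0 0 0 0 1;0 0 0 0 0 0 1"}}

```text
t: 17.77
position: [0.5507, 0.2583, 0.0126]
ee_rot: [0.993, 0.12, -0.001, -0.0]
ft_force: [-0.2, 0.1, 1.3]
finger_gap: 0.0559
gripper_force: 45.0
```

Run:
```python
from h import *
s=ctrl.read_state();print(s["position"],s["gripper_force"],s["finger_gap"]);np.save("grasp.npy",np.r_[s["position"],s["ee_rot"]])
togo([.5525,.2590,.015],.243+np.pi/2)
```

```text
[0.55074417 0.25834386 0.01261563] 45.0000125169754 0.055854917679341615
mm [ 1.9 -0.2 -2.4] units [ 0.009 -0.001 -0.012] rot [-0.0002  0.0014 -0.0014] deg [-0.   0.1 -0.1] j6 1.7487357553191387
```

{"api": "jog_arm", "payload": {"targets": "0 0 -.06 0 0 0 1;0 0 -.14 0 0 0 1;0 0 -.18 0 0 0 1;0 0 -.18 0 0 0 1;0 0 -.18 0 0 0 1"}}

```text
t: 18.18
position: [0.5503, 0.2579, 0.1615]
ee_rot: [0.993, 0.12, -0.002, 0.0]
ft_force: [1.3, -0.5, -2.3]
finger_gap: 0.0556
gripper_force: 45.0
```

{"api": "jog_arm", "payload": {"targets": "0 0 -.05 0 0 0 1;0 0 0 0 0 0 1;0 0 0 0 0 0 1"}}

```text
t: 18.43
position: [0.5503, 0.2579, 0.1695]
ee_rot: [0.993, 0.12, -0.002, 0.0]
ft_force: [-0.7, 0.1, -2.5]
finger_gap: 0.0557
gripper_force: 45.0
```

```bash
cat >> h.py <<'E'
OX=.0018
def leaftogo(B=(.62526,-.03886),yaw=-.269,z=.0906):
    c,s=np.cos(yaw),np.sin(yaw);t=np.array(B)-(.036+OX)*np.array([c,s]);togo([t[0],t[1],z],yaw+np.pi/2)
E
python3 - <<'E'
from h import *
s=ctrl.read_state();print(s["position"],s["ft_force"],s["torque"])
leaftogo(z=.17)
E
```

```text
[0.55034758 0.25793959 0.16951318] [-0.73999629  0.10057144 -2.53872917] [-0.09393681  0.16397444  0.00857717]
mm [-31.1 287.7  -0.3] units [-1.550e-01  1.438e+00 -1.000e-03] rot [0.0008 0.0025 0.3246] deg [ 0.1  0.2 29.2] j6 1.7488431273139202
```

{"api": "jog_arm", "payload": {"targets": "-.02 .18 0 0 0 0 1;-.02 .18 0 0 0 0 1;-.02 .18 0 0 0 0 1;-.02 .18 0 0 0 0 1;-.02 .18 0 0 0 0 1"}}

```text
t: 18.85
position: [0.5726, 0.077, 0.1671]
ee_rot: [0.993, 0.12, -0.005, 0.0]
ft_force: [0.5, -0.3, -1.0]
finger_gap: 0.0559
gripper_force: 45.0
```

{"api": "jog_arm", "payload": {"targets": "-.02 .18 0 0 0 0 1;-.02 .18 0 0 0 0 1;-.015 .178 0 0 0 0 1;0 0 0 0 0 .065 1;0 0 0 0 0 .065 1"}}

```text
t: 19.27
position: [0.5878, -0.0307, 0.1668]
ee_rot: [1.0, 0.014, -0.005, 0.0]
ft_force: [-0.2, 0.1, -2.2]
finger_gap: 0.0558
gripper_force: 45.0
```

{"api": "jog_arm", "payload": {"targets": "0 0 0 0 0 .065 1;0 0 0 0 0 .065 1;0 0 0 0 0 .065 1;0 0 0 0 0 0 1;0 0 0 0 0 0 1"}}

```text
t: 19.68
position: [0.5881, -0.0283, 0.1679]
ee_rot: [0.991, -0.133, -0.004, 0.001]
ft_force: [0.1, 0.4, -0.8]
finger_gap: 0.0559
gripper_force: 45.0
```

Run:
```python
from h import *
leaftogo(z=.17)
s=ctrl.read_state();w=ctrl.camera_params("wrist");im=ctrl.snapshot("wrist");cv2.imwrite("pics/w8.png",im[...,::-1])
T=R.from_quat(s["ee_rot"]);L=lambda p:s["position"]+T.apply(np.array(p))
# leaf pts in tool frame: tool x=leaf x, tool z=down ; leaf_grip at (OX,0,-.0194)
lp=lambda x,y,z:L([OX+x,-y,-.0194-z])
print("leaf knuckle top corners/outer",proj(w,[lp(.036,.012,-.014),lp(.036,-.012,-.014),lp(.021,.045,-.026),lp(.021,-.045,-.026)]).round(1).tolist())
B=lambda P:proj(w,pose(.62526,-.03886,-.269,P)).round(1).tolist()
print("jamb knuckle top pts y=35,15,-15,-35",B([[0,y,.096] for y in(.035,.015,-.015,-.035)]))
print("block outer top corners",B([[-.011,.045,.07],[-.011,-.045,.07]]), "bottom outer",B([[-.011,.045,0],[-.011,-.045,0]]))
```

```text
mm [ 0.8  0.3 -2.1] units [ 0.004  0.002 -0.01 ] rot [0.0014 0.0046 0.0013] deg [0.1 0.4 0.1] j6 1.7708373787886516
leaf knuckle top corners/outer [[287.0, 210.0], [343.5, 210.1], [218.4, 237.2], [411.8, 237.6]]
jamb knuckle top pts y=35,15,-15,-35 [[258.6, 185.7], [291.1, 185.7], [339.9, 185.9], [372.4, 186.1]]
block outer top corners [[249.7, 197.0], [380.9, 197.4]] bottom outer [[262.6, 184.6], [367.5, 185.0]]
```

Run:
```python
from h import *
im=cv2.imread("pics/w8.png");g=cv2.cvtColor(im,cv2.COLOR_BGR2GRAY)
print(g[150:225:3,200:440:8])
```

```text
[[210 210 219 206 213 214 211 205 216 214 215 212 219 214 218 216 219 215
  213 211 207 207 210 213 213 209 213 218 210 220]
 [210 214 209 212 214 205 218 209 216 213 219 212 211 217 216 205 212 212
  211 212 213 212 210 215 218 211 204 212 214 221]
 [202 213 207 207 210 205 218 219 213 212 214 221 216 219 217 209 221 217
  208 213 218 213 211 214 217 217 211 213 217 214]
 [209 204 214 209 208 206 213 212 209 217 207 208 210 218 214 221 214 212
  217 207 214 207 218 217 209 209 214 216 218 211]
 [210 209 215 215 211 210 212 212 205 224 212 214 212 212 214 213 210 208
  217 217 213 205 219 219 213 215 219 222 221 212]
 [214 212 209 211 209 215 208 211 192 192 189 191 215 217 214 216 219 212
  183 185 181 181 210 214 215 217 220 214 213 205]
 [211 207 212 212 204 216 210 212  73  68  63  65 216 221 216 217 215 216
   73  74  70  67 211 212 202 213 216 214 213 204]
 [211 219 218 206 211 219 213 216  80  82  82  80 213 217 216 219 218 213
   85  81  83  79 214 220 213 204 213 206 213 207]
 [212 221 210 210 219 219 214 215  87  86  87  87 215 218 215 215 212 209
   85  86  86  87 213 215 
[... 1325 characters left out ...]
172 173 172 170 170 171
  196 196 195 195 196 223 212 219 204 212 218 209]
 [216 211 219 214 215 216 220 207 205 203 204 170 170 168 168 169 168 167
  199 201 199 196 198 220 206 218 207 205 208 206]
 [212 209 214 212 215 215 215 208 206 209 209 166 167 168 167 169 168 169
  204 204 205 204 205 213 210 217 205 203 205 202]
 [211 213 210 213 213 218 214 201 202 202 203 168 168 170 169 169 171 171
  204 204 205 206 205 216 208 215 211 217 212 212]
 [215 220 218 209 210 219 223 204 202 203 203 171 172 174 173 175 171 173
  204 203 200 200 202 212 209 220 204 214 218 210]
 [217 218 220 203 217 214 219 202 200 199 199 164 171 171 169 170 170 170
  199 197 200 198 198 210 204 207 210 215 218 209]]
```

```bash
cat > m.py <<'E'
from h import *
def edge(v,lev):
    i=np.where((v[:-1]-lev)*(v[1:]-lev)<0)[0]; return [round(float(k+(v[k]-lev)/(v[k]-v[k+1])),1) for k in i]
def meas(name):
    s=ctrl.read_state();w=ctrl.camera_params("wrist");im=ctrl.snapshot("wrist");cv2.imwrite(f"pics/{name}.png",im[...,::-1])
    return s,w,cv2.cvtColor(im,cv2.COLOR_RGB2GRAY).astype(float)
ang=np.linspace(0,2*np.pi,73);C=.009*np.c_[np.cos(ang),np.sin(ang)]
def jambrow(w,s3,y,zc=.087):return proj(w,pose(*s3,[[a,y,zc+b] for a,b in C]))[:,1].min()
def leafrow(w,s,y,ox):
    T=R.from_quat(s["ee_rot"]);return proj(w,s["position"]+T.apply([[ox+.036+a,-y,-.0194+.023-b] for a,b in C]))[:,1].min()
E
python3 - <<'E'
from m import *
s,w,g=meas("w9")
togo(s["position"],-.269+np.pi/2,s)
v=g[170:181].mean(0);print("jamb cols",[e for e in edge(v,150) if 240<e<400])
for a,b in((262,274),(276,288),(345,356),(358,370)):print("jamb top row",a,edge(g[150:190,a:b].mean(1),150))
for a,b in((296,310),(325,337)):print("leaf top row",edge(g[183:200,a:b].mean(1),112))
print("leaf cols",edge(g[200:215,280:350].mean(0),187))
print("block top edge rows",edge(g[185:200,266:284].mean(1),140),edge(g[185:200,348:370].mean(1),140),"block cols",edge(g[196:206,240:300].mean(0),211)[:1])
b0=(.62526,-.03886,-.269)
print("model jamb rows",jambrow(w,b0,.025),jambrow(w,b0,-.025),"leaf",leafrow(w,s,0,OX))
print("jamb cols model",proj(w,pose(*b0,[[.008,y,.087] for y in(.035,.015,-.015,-.035)]))[:,0].round(1))
print("block edge",proj(w,pose(*b0,[[.036-.036-.011,y,.07] for y in(.03,-.03)])).round(1))
T=R.from_quat(s["ee_rot"]);print("leaf cols model",proj(w,s["position"]+T.apply([[OX+.036,-y,-.0054] for y in(.012,-.012)])).round(1))
E
```

```text
mm [0. 0. 0.] units [0. 0. 0.] rot [0.0012 0.0039 0.0012] deg [0.1 0.4 0.1] j6 1.7710478375548084
jamb cols [260.4, 293.7, 339.6, 373.3]
jamb top row 262 [16.3]
jamb top row 276 [16.2]
jamb top row 345 [16.1]
jamb top row 358 [15.8]
leaf top row [7.3]
leaf top row [7.5]
leaf cols [5.0, 62.3]
block top edge rows [9.6] [9.3] block cols [2.8]
model jamb rows 170.20946847559176 170.50043090586053 leaf 186.264245424152
jamb cols model [260.5 292.  339.4 370.9]
block edge [[271.8 197.5]
 [359.2 197.8]]
leaf cols model [[287.  210. ]
 [343.5 210.1]]
```

Run:
```python
from m import *
g=cv2.imread("pics/w9.png",0).astype(int)
for c in(225,250,275,315,355,380,405):print(c,g[180:262,c-3:c+4].mean(1).astype(int)[::2].tolist())
print(g[245:250].mean(0).astype(int)[200:430:3].tolist())
p=np.load("grasp.npy");s=ctrl.read_state();w=ctrl.camera_params("wrist");T=R.from_quat(s["ee_rot"])
L=lambda P,ox=OX:proj(w,s["position"]+T.apply([[ox+x,-y,-.0194-z] for x,y,z in P])).round(1).tolist()
print("plate front top/bottom edge",L([(.021,.045,-.026),(.021,-.045,-.026),(.021,.045,-.032)]),"rib front top",L([(.007,.028,.019),(.007,-.028,.019),(.007,.028,-.026)]))
```

```text
225 [214, 215, 216, 216, 215, 213, 215, 217, 213, 214, 215, 215, 213, 210, 213, 213, 213, 212, 215, 213, 210, 206, 211, 217, 215, 214, 212, 213, 215, 97, 138, 171, 169, 166, 166, 167, 168, 163, 161, 157, 130]
250 [215, 213, 216, 218, 216, 214, 214, 209, 208, 204, 200, 205, 202, 206, 210, 211, 208, 204, 203, 206, 208, 204, 199, 207, 210, 214, 213, 212, 210, 72, 148, 170, 168, 165, 166, 169, 168, 113, 28, 32, 27]
275 [85, 87, 87, 88, 88, 85, 74, 98, 204, 202, 203, 204, 203, 202, 201, 203, 205, 205, 201, 202, 201, 198, 201, 210, 210, 209, 211, 209, 189, 72, 160, 171, 168, 166, 169, 170, 168, 164, 161, 165, 167]
315 [215, 178, 85, 87, 82, 105, 136, 147, 156, 164, 169, 171, 171, 170, 169, 169, 166, 168, 170, 172, 172, 170, 156, 138, 155, 172, 169, 169, 168, 168, 171, 172, 172, 168, 171, 171, 169, 165, 162, 166, 167]
355 [86, 86, 88, 88, 89, 84, 74, 124, 204, 203, 201, 198, 198, 196, 194, 198, 202, 205, 205, 202, 201, 197, 200, 204, 202, 206, 204, 200, 105, 126, 171, 170, 168, 170, 173, 172, 169, 165, 163, 167, 168]
380 [207, 210, 211, 213, 213, 208, 180, 176, 198, 201, 196, 193, 193, 194,
[... 166 characters left out ...]
 206, 213, 214, 212, 212, 207, 202, 203, 207, 211, 211, 208, 211, 211, 210, 211, 210, 207, 207, 207, 207, 211, 83, 150, 171, 170, 168, 172, 174, 172, 168, 165, 165, 163, 134]
[218, 213, 212, 215, 211, 212, 210, 166, 166, 166, 166, 165, 148, 144, 162, 167, 166, 166, 166, 167, 165, 167, 167, 167, 167, 167, 168, 167, 168, 168, 169, 169, 169, 169, 170, 169, 169, 170, 169, 170, 170, 170, 169, 170, 170, 169, 170, 170, 170, 170, 171, 171, 171, 172, 171, 172, 171, 171, 171, 171, 171, 172, 155, 118, 108, 130, 172, 172, 173, 173, 167, 212, 211, 209, 214, 207, 207]
plate front top/bottom edge [[218.5, 237.2], [411.9, 237.5], [221.4, 234.1]] rib front top [[238.0, 304.9], [392.3, 305.1], [255.9, 266.0]]
```

{"api": "jog_arm", "payload": {"targets": ".023 .009 .05 .001 .004 0 1;0 0 .08 0 0 0 1;0 0 .08 0 0 0 1;0 0 0 0 0 0 1;0 0 0 0 0 0 1"}}

```text
t: 20.2
position: [0.5928, -0.0313, 0.1276]
ee_rot: [0.991, -0.134, 0.001, 0.0]
ft_force: [0.9, 0.3, -1.2]
finger_gap: 0.0556
gripper_force: 45.0
```

```bash
cat > m2.py <<'E'
from m import *
import sys
s,w,g=meas(sys.argv[1]);print(s["position"],s["ft_force"])
togo(s["position"],-.269+np.pi/2,s)
b0=(.62526,-.03886,-.269)
c=proj(w,pose(*b0,[[.0,y,.094] for y in(.035,.015,-.015,-.035)]));r0=int(jambrow(w,b0,.025));print("model jamb cols",c[:,0].round(1),"rows",jambrow(w,b0,.025),jambrow(w,b0,-.025),"leaf row",leafrow(w,s,0,OX))
print("cols at",r0+5,[e for e in edge(g[r0+2:r0+10].mean(0),150) if 220<e<420])
for y in(.030,.020,-.020,-.030):
    u=int(proj(w,pose(*b0,[[0,y,.094]]))[0,0]);print("jamb",y,g[r0-15:r0+25,u-4:u+5].mean(1).astype(int).tolist())
u=int(c[1:3,0].mean());print("leaf",r0-15,g[r0-15:r0+45,u-8:u+9].mean(1).astype(int).tolist())
E
python3 m2.py w10
```

```text
[ 0.59283374 -0.03125932  0.12764014] [ 0.88132293  0.34724555 -1.22583066]
mm [0. 0. 0.] units [0. 0. 0.] rot [ 0.0001 -0.0009  0.0002] deg [ 0.  -0.1  0. ] j6 1.7677743630731622
model jamb cols [246.1 284.1 341.4 379.4] rows 186.54408452207508 186.74881362227742 leaf row 186.21758968842548
cols at 191 [247.2, 381.0]
jamb 0.03 [210, 209, 208, 209, 211, 213, 215, 215, 215, 215, 195, 129, 56, 66, 75, 78, 80, 81, 83, 85, 86, 86, 86, 86, 87, 86, 87, 87, 86, 86, 87, 87, 87, 88, 88, 88, 89, 89, 88, 84]
jamb 0.02 [210, 211, 211, 211, 212, 212, 212, 213, 214, 214, 185, 107, 53, 62, 70, 74, 77, 79, 82, 85, 86, 86, 86, 86, 86, 87, 87, 87, 87, 87, 87, 88, 88, 88, 89, 89, 89, 90, 88, 86]
jamb -0.02 [212, 214, 215, 214, 213, 213, 215, 217, 218, 214, 167, 74, 61, 70, 77, 79, 79, 82, 84, 85, 87, 86, 86, 86, 86, 87, 86, 87, 87, 87, 87, 87, 87, 88, 88, 88, 89, 89, 87, 82]
jamb -0.03 [207, 206, 206, 207, 209, 208, 207, 208, 209, 206, 165, 71, 56, 65, 71, 75, 78, 81, 83, 86, 87, 86, 86, 85, 86, 87, 88, 87, 86, 88, 87, 88, 89, 89, 90, 89, 90, 89, 88, 84]
leaf 171 [215, 215, 215, 215, 215, 215, 216, 217, 217, 217, 216, 215, 214, 214, 215, 214, 206, 153, 92, 106, 123, 138, 146, 150, 154, 158, 161, 164, 167, 171, 172, 172, 172, 172, 173, 173, 172, 171, 170, 170, 169, 168, 167, 169, 170, 171, 171, 173, 173, 174, 173, 170, 164, 157, 148, 138, 130, 154, 171, 173]
```

Run:
```python
from m import *
g=cv2.imread("pics/w10.png",0).astype(float)
print("rows192-196",[e for e in edge(g[194:200].mean(0),115) if 220<e<420])
print("rows200-206",[e for e in edge(g[200:206].mean(0),130) if 220<e<420])
w=ctrl.camera_params("wrist");s=ctrl.read_state();T=R.from_quat(s["ee_rot"])
b0=(.62526,-.03886,-.269)
print("leaf side",proj(w,s["position"]+T.apply([[OX+.036+.006,-y,-.0194+.023-.0065] for y in(.012,-.012)])).round(1).tolist(),"gap at top",proj(w,pose(*b0,[[0,y,.096] for y in(.035,.015,-.015,-.035)])).round(1).tolist())
print(w["cx"])
```

```text
rows192-196 [247.4, 286.1, 341.0, 380.7]
rows200-206 [247.4, 286.2, 341.2, 380.8]
leaf side [[287.2, 195.1], [343.3, 195.2]] gap at top [[246.2, 207.4], [284.4, 207.5], [341.8, 207.6], [380.0, 207.7]]
314.94569039701685
```

{"api": "jog_arm", "payload": {"targets": ".008 0 .04 0 0 0 1;0 0 .04 0 0 0 1;0 0 .03 0 0 0 1;0 0 0 0 0 0 1;0 0 0 0 0 0 1"}}

```text
t: 20.67
position: [0.5949, -0.0318, 0.1061]
ee_rot: [0.991, -0.134, 0.001, 0.0]
ft_force: [0.2, -0.4, -1.6]
finger_gap: 0.0561
gripper_force: 45.0
```

```bash
python3 m2.py w11
```

```text
[ 0.59486515 -0.0317789   0.10605635] [ 0.20164217 -0.41410369 -1.63252101]
mm [0. 0. 0.] units [0. 0. 0.] rot [-0.0001 -0.0018 -0.0004] deg [-0.  -0.2 -0. ] j6 1.7680754954259976
model jamb cols [238.6 280.8 344.3 386.5] rows 196.14435898296608 196.28159594952677 leaf row 186.2400930071794
cols at 201 [240.0, 284.8, 343.5, 388.3]
jamb 0.03 [212, 214, 215, 215, 217, 216, 216, 216, 216, 216, 173, 61, 59, 68, 75, 79, 81, 81, 82, 84, 86, 85, 86, 87, 86, 86, 88, 87, 86, 87, 87, 88, 88, 87, 88, 88, 88, 89, 89, 89]
jamb 0.02 [214, 213, 214, 214, 214, 216, 215, 215, 216, 212, 157, 50, 56, 65, 69, 75, 76, 79, 80, 84, 86, 86, 86, 86, 86, 86, 87, 87, 87, 87, 87, 88, 87, 88, 88, 89, 89, 89, 89, 90]
jamb -0.02 [213, 213, 214, 217, 218, 218, 218, 216, 215, 181, 102, 55, 63, 72, 77, 80, 81, 81, 83, 85, 86, 87, 87, 86, 86, 86, 86, 87, 86, 86, 87, 86, 87, 87, 87, 88, 88, 88, 89, 88]
jamb -0.03 [207, 208, 209, 209, 210, 212, 213, 214, 215, 180, 89, 52, 59, 67, 72, 76, 77, 78, 82, 85, 86, 86, 86, 86, 86, 86, 87, 87, 87, 87, 88, 88, 88, 88, 87, 89, 89, 89, 90, 90]
leaf 181 [216, 215, 217, 217, 218, 218, 210, 156, 91, 106, 123, 139, 147, 151, 155, 158, 162, 165, 169, 171, 173, 173, 172, 173, 173, 174, 173, 172, 171, 170, 169, 168, 168, 169, 170, 171, 172, 173, 174, 174, 175, 171, 165, 158, 149, 138, 130, 155, 172, 173, 173, 172, 171, 170, 170, 170, 169, 170, 171, 172]
```

{"api": "jog_arm", "payload": {"targets": "0 0 .03 0 0 0 1;0 0 .03 0 0 0 1;0 0 .015 0 0 0 1;0 0 0 0 0 0 1;0 0 0 0 0 0 1"}}

```text
t: 21.13
position: [0.595, -0.0318, 0.0911]
ee_rot: [0.991, -0.134, 0.002, 0.0]
ft_force: [-0.5, -0.1, -1.7]
finger_gap: 0.056
gripper_force: 45.0
```

```bash
python3 m2.py w12
```

```text
[ 0.5949807  -0.03181691  0.0911001 ] [-0.47238149 -0.12592457 -1.700375  ]
mm [0. 0. 0.] units [0. 0. 0.] rot [-0.0002 -0.002  -0.0004] deg [-0.  -0.2 -0. ] j6 1.7681477651347595
model jamb cols [232.2 277.9 346.8 392.5] rows 201.04797050868342 201.19144911967987 leaf row 186.2582724559669
cols at 206 [233.8, 282.3, 345.4, 394.4]
jamb 0.03 [218, 218, 218, 218, 218, 218, 218, 218, 219, 202, 138, 52, 61, 67, 75, 79, 81, 81, 82, 83, 85, 87, 86, 87, 87, 87, 87, 87, 89, 87, 87, 88, 88, 88, 89, 89, 89, 89, 89, 89]
jamb 0.02 [216, 216, 216, 217, 216, 217, 217, 216, 216, 199, 132, 48, 56, 64, 70, 74, 77, 78, 80, 82, 86, 87, 88, 87, 87, 87, 88, 88, 88, 88, 89, 88, 87, 88, 88, 88, 88, 90, 90, 91]
jamb -0.02 [216, 217, 218, 220, 219, 218, 217, 215, 214, 167, 71, 57, 64, 72, 78, 81, 82, 81, 83, 85, 86, 88, 88, 87, 86, 87, 86, 88, 88, 88, 88, 87, 87, 88, 87, 89, 89, 89, 89, 89]
jamb -0.03 [211, 211, 213, 214, 216, 217, 217, 218, 219, 174, 54, 53, 59, 67, 73, 76, 78, 79, 81, 84, 87, 87, 87, 87, 87, 88, 88, 88, 88, 88, 88, 87, 88, 88, 88, 89, 89, 90, 90, 90]
leaf 186 [218, 210, 156, 93, 108, 124, 140, 148, 153, 157, 160, 163, 166, 170, 173, 174, 174, 173, 174, 175, 175, 175, 174, 173, 172, 170, 169, 170, 171, 172, 172, 173, 175, 176, 175, 176, 173, 166, 159, 149, 139, 132, 156, 175, 175, 174, 173, 172, 172, 171, 171, 170, 171, 172, 174, 175, 175, 173, 172, 170]
```

{"api": "jog_arm", "payload": {"targets": "-.0165 0 .001 0 -.002 0 1;0 0 0 0 0 0 1;0 0 0 0 0 0 1;0 0 0 0 0 0 1"}}

```text
t: 21.52
position: [0.5922, -0.031, 0.0915]
ee_rot: [0.991, -0.134, 0.001, -0.0]
ft_force: [-0.5, 0.4, -1.5]
finger_gap: 0.0556
gripper_force: 45.0
```

```bash
python3 m2.py w13
python3 - <<'E'
from m import *
g=cv2.imread("pics/w13.png",0).astype(float)
for r in(200,206,212,218):print(r,[e for e in edge(g[r-2:r+3].mean(0),130) if 220<e<420])
im=ctrl.snapshot("scene");S=ctrl.camera_params("scene")
a=cv2.resize(im[200:270,240:320],(400,350),interpolation=cv2.INTER_CUBIC)
b=cv2.resize(cv2.imread("pics/w13.png")[160:300,235:395,::-1],(400,350),interpolation=cv2.INTER_CUBIC)
cv2.imwrite("pics/f.png",np.hstack([a,b])[...,::-1])
E
```

```text
[ 0.59215297 -0.03096408  0.09151326] [-0.50646256  0.38963011 -1.49308635]
mm [0. 0. 0.] units [0. 0. 0.] rot [-0.0003 -0.0008 -0.0004] deg [-0.  -0.1 -0. ] j6 1.7684924431760523
model jamb cols [232.2 278.  347.1 392.9] rows 194.40881726547684 194.55441415450497 leaf row 186.2430839028643
cols at 199 [233.8, 281.9, 346.2, 394.8]
jamb 0.03 [216, 218, 218, 217, 218, 218, 218, 218, 218, 219, 178, 49, 59, 66, 73, 78, 81, 81, 82, 84, 86, 86, 87, 88, 88, 88, 88, 88, 88, 88, 88, 87, 87, 88, 89, 89, 89, 89, 89, 89]
jamb 0.02 [217, 217, 217, 216, 217, 217, 217, 216, 217, 217, 167, 46, 55, 63, 69, 74, 77, 79, 80, 82, 85, 88, 88, 87, 87, 87, 87, 87, 88, 88, 88, 89, 88, 88, 88, 89, 89, 90, 91, 91]
jamb -0.02 [215, 215, 216, 217, 219, 220, 219, 219, 218, 183, 101, 55, 63, 71, 78, 81, 81, 82, 82, 85, 86, 87, 88, 88, 88, 87, 88, 87, 88, 88, 88, 88, 88, 88, 89, 88, 89, 89, 89, 90]
jamb -0.03 [210, 210, 211, 212, 213, 214, 215, 217, 218, 186, 91, 51, 59, 66, 73, 76, 78, 80, 81, 84, 87, 88, 88, 88, 87, 87, 88, 88, 87, 88, 88, 88, 88, 89, 89, 89, 89, 90, 91, 91]
leaf 179 [218, 219, 218, 219, 219, 219, 219, 219, 209, 155, 93, 108, 124, 141, 148, 152, 156, 160, 163, 167, 170, 174, 175, 174, 174, 174, 175, 175, 175, 174, 173, 172, 171, 170, 171, 171, 172, 173, 174, 175, 176, 176, 177, 173, 167, 160, 151, 140, 131, 156, 174, 176, 175, 173, 173, 172, 172, 172, 171, 171]
200 [234.1, 281.7, 346.5, 394.6]
206 [233.6, 286.0, 341.5, 394.8]
212 [233.6, 286.1, 341.5, 394.7]
218 [233.8, 286.5, 341.5, 395.0]
```

View pics/f.png

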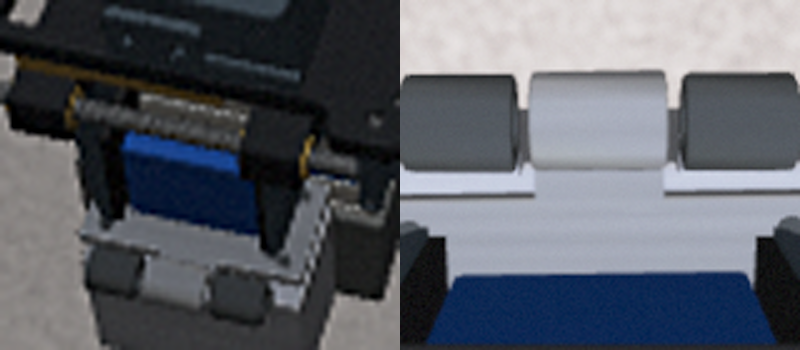

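The picture shows the leaf's knuckle, centred at about (314,200) in the wrist view, in line between the two dark knuckles and at the same scale. The plate is clear above the block. One small trim remains.

{"api": "jog_arm", "payload": {"targets": "-.002 .001 .0035 0 -.0008 0 1;0 0 0 0 0 0 1;0 0 0 0 0 0 1;0 0 0 0 0 0 1;0 0 0 0 0 0 1"}}

```text
t: 22.03
position: [0.5917, -0.031, 0.0907]
ee_rot: [0.991, -0.134, -0.0, -0.0]
ft_force: [0.1, -0.6, -1.1]
finger_gap: 0.0558
gripper_force: 45.0
```

```bash
python3 m2.py w14 | grep -v model
python3 - <<'E'
from m import *
g=cv2.imread("pics/w14.png",0).astype(float)
for r in(200,208,214):print(r,[e for e in edge(g[r-2:r+3].mean(0),130) if 220<e<420])
E
```

```text
[ 0.59170667 -0.03103877  0.09068664] [ 0.14559903 -0.60003865 -1.13962298]
mm [0. 0. 0.] units [0. 0. 0.] rot [-0.0003  0.0002 -0.0004] deg [-0.  0. -0.] j6 1.7680187598243366
cols at 198 [232.9, 281.4, 346.0, 394.7]
jamb 0.03 [216, 218, 217, 218, 218, 218, 218, 218, 218, 219, 184, 78, 56, 65, 73, 79, 81, 82, 82, 83, 84, 86, 87, 87, 88, 88, 87, 88, 87, 88, 89, 88, 88, 88, 90, 88, 89, 88, 89, 90]
jamb 0.02 [217, 217, 217, 216, 216, 217, 217, 216, 217, 216, 173, 71, 53, 60, 68, 73, 76, 77, 79, 82, 84, 86, 88, 87, 88, 87, 88, 88, 88, 88, 88, 88, 89, 89, 88, 88, 90, 89, 89, 90]
jamb -0.02 [216, 215, 216, 218, 219, 220, 220, 219, 219, 198, 132, 52, 61, 69, 77, 80, 82, 82, 82, 84, 86, 87, 88, 88, 88, 87, 87, 88, 88, 88, 87, 87, 88, 88, 88, 89, 89, 89, 89, 89]
jamb -0.03 [209, 211, 211, 212, 213, 214, 214, 216, 218, 199, 128, 49, 57, 65, 71, 75, 78, 79, 80, 84, 86, 88, 88, 88, 88, 87, 89, 89, 89, 89, 88, 88, 88, 89, 88, 89, 90, 91, 90, 91]
leaf 178 [218, 218, 218, 219, 219, 219, 219, 219, 218, 209, 155, 93, 108, 124, 139, 148, 152, 156, 160, 163, 167, 170, 173, 175, 174, 174, 175, 175, 176, 175, 174, 173, 172, 171, 170, 171, 172, 172, 173, 174, 175, 176, 176, 176, 173, 167, 160, 150, 140, 132, 157, 174, 175, 175, 173, 172, 172, 172, 172, 172]
200 [232.9, 281.3, 346.2, 394.6]
208 [232.6, 286.0, 341.6, 394.9]
214 [232.8, 286.3, 341.5, 394.5]
```

```bash
python3 -c "
from rig import ctrl
print(ctrl.job_done())"
```

```text
the job is handed in; nothing more can be done
None
```

The job is handed in at about 22 s of the 64 s: the spring pin is driven home, the mallet stands upright on the bench, and the middle-sized leaf is held clear above the block with its knuckle in line between the block's two, to about 0.2 mm in the last wrist picture.

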